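# Load the bar meter and hold its probe on the pad

### The arm

A 6-joint arm with a two-finger parallel gripper is mounted at the origin on the work surface. World frame = base frame: x ahead of the robot, y to its left, z up, the work surface at z = 0. Lengths are in mm, angles in degrees, forces in N, time in s.
With the tool pointing down it reaches from about 300 to 850 mm from the base axis. Payload 4.2 kg.
Tool frame: the origin (TCP) lies at the very end of the fingers, on their centre line; the grasp point (between the pads) lies env.pinch_z behind it (env.pinch_z is the distance from the TCP to the grasp point, in mm); z points along the fingers, y is the line along which they close (so a half turn about z gives the same grasp; the last joint's range is limited). The gripper opens to 91 mm and grips with 3 to 60 N. Pads are 32 mm wide; open, the fingers measure 118 mm over their backs; the gripper's body (76 mm by 178 mm) begins 60 mm behind the grasp point.
Start: joints at [-75.344, 18.312, 89.639, -0, 72.044, -1.146], TCP at [156.585, -553.285, 213.976] pointing down, gripper open.
Joint ranges: [-177.97, 177.97], [-48.28, 115.42], [12.27, 149.76], [-77.06, 257.06], [2.81, 150.46], [-146.56, 146.56]. Speed limits (degrees/s): [147.25, 147.25, 180, 180, 180, 180].

### API

Orientations are given as [roll, pitch, yaw] about the fixed x, y, z axes, in that order (R = Rz(yaw) Ry(pitch) Rx(roll)).
In Python, from workcell import state, vision, job_done, env gives the robot as it stands.
- The arm moves only by the tool servo_tool, never from a script. Its argument "rows" is a list of rows, each a list of 5 numbers: the shift along the tool's x, y, z scaled (see below), then the turn about the tool's z scaled (see below), then the opening, from 0 (shut) to 1 (fully open). A call has 1 to 20 rows; each row is the pose to reach, as a shift and turn from the pose commanded when the call began, along the tool's axes at that moment; what a row does not reach only later rows make up. The controller multiplies each number of a shift by 200 mm and each number of a turn by 90 degrees. A row lasts 1/12 s, in which the tool goes at most 41.7 mm and 7.16 degrees, less where a joint would pass 70% of its speed; a pose out of reach is approached as far as the arm can. A call with a number of a shift or a turn outside -1 to 1 is refused whole. A call with a gripper value outside its range is refused whole. The fingers move at their own pace and stop on an object; "force" is the grip in N (left out, the last holds). Time passes only in rows, so rows that repeat a pose let the fingers close. It gives the time, the measured TCP pose, the force, the opening and the grip force at its end, in the units of the state.
- state(): the state, without advancing time (a new reading comes with each control period).
- vision.grab_frame(name): name is "side" or "top" or "wrist"; returns the picture (400x640x3 uint8, red, green, blue); there is no depth.
- vision.camera_info(name): a dict with "vertical_fov" (degrees; the focal length in pixels is half the picture's height over the tangent of half this angle, whatever the lens; pixels are square), "cx", "cy" (the principal point, pixels), "T" (4x4, takes a point from camera to world coordinates). Camera axes: x right, y up, looking along -z (the intrinsics and any distortion apply to the point x, -y, -z); pixel columns grow to the right and rows downward; lengths in mm; the calibration is good to about 2 mm. A picture is of the moment at which its call begins: read the wrist's pose just before it. camera_info takes no time and is no camera call; for the wrist camera it gives the pose at the moment of the call.
- job_done(): hands the job in; it is judged then, once.
The state is a dict: "time_s": time; "qpos": joint angles; "qvel": joint speeds; "effort": joint torques, N m; "ee_pos": TCP position; "ee_rot": TCP orientation; "force": force on the tool from outside, world axes, zero at the start; "torque": the same for the moment, N m; "gripper_width": finger opening in mm; "gripper_force": force on a finger pad.
Only numpy, scipy, OpenCV 4.12 (cv2) and the standard library are available. Lean on these libraries where they do the work, as an engineer would, in place of code of your own. Each camera call takes 0.05 s, during which the arm holds its last target. There are 200 camera calls.

### The job

Measure the green bar that lies on the thin metal plate: set it down (do not drop it) in the meter's open drawer, slide the drawer fully shut, then take the square-handled probe out of its leaning stand and hold it upright with its tip on the ring-marked spot of the round pad on top of the meter, pressing lightly with about 4 N (never hard). Finish while still gripping the probe and pressing it there; leave the other things on the bench where they are.

Things in the scene. Friction and masses are not known exactly. Their poses are not given: they have to be found in the camera images.
- sample: The sample: pressed green bar, 64 (its x) x 32 (its y) x 22 mm (z), about 60 g; origin at the centre of its underside. It lies flat, at any small yaw, on the plate.
- plate: Thin aluminium plate 130 x 110 x 6 mm, fixed flat on the bench, to the left or right of the meter (the probe stand is on the other side); origin at the centre of its underside.
- drawer (a joint): The meter's drawer, m: 0 is fully shut, grows as it slides out towards the robot (up to 0.13; starts about 0.11 open). It slides with about 1.5 N of friction and stays where it is left.
- drawer_floor (a point): Centre of the drawer's inner floor, 30 mm above the bench; moves with the drawer. x and y are horizontal; the drawer shuts along +x (away from the robot). The inside is 130 mm (x) by 150 mm (y), walls 30 mm high above the floor (front panel up to 42 mm above it), 4 mm thick. At opening d, only the part with x below d - 0.070 m is outside the housing, whose roof is 85 mm above the bench and its underside 73 mm.
- drawer_front (a point): Centre of the outside of the drawer's front panel, 47 mm above the bench, same axes as drawer_floor. The panel is 176 mm wide (y) and reaches from 22 to 72 mm above the bench. A 100 mm wide, 8 mm thick pull lip sticks out 18 mm from it towards the robot (-x), its middle 66 mm above the bench. Pushing the panel or the lip along +x shuts the drawer.
- meter: White box-shaped meter, fixed on the bench: 180 mm wide (y), from 50 mm in front (-x) of its origin to 120 mm behind it, 85 mm high, with a grey strip along the rear edge of its top up to 106 mm high. Origin on the bench straight below the centre of the pad; front and drawer face -x.
- pad_spot (a point): Centre of the ring-marked spot (ring 15 mm across) on the level top face of the round steel pad, 36 mm across, 115 mm above the bench when free; z up. It sinks with the pad.
- pad (a joint): How far the pad is pressed down, m: 0 free, 0.016 at its stop. It rides on a spring of 500 N/m, so 4 N is 0.008.
- probe: The probe, about 90 g, 157 mm long: origin at its tip (rounded, 8 mm across), z along it from tip to handle. Thin 7 mm rod up to z = 55 mm, then a square handle 22 x 22 mm (faces square to its x and y) from z = 55 to 157 mm. It stands loosely in the stand, leaning 0.26 rad (15 degrees) from upright, the top leaning to the stand's -x; the handle sticks out of the stand from z = 77 mm up. It comes out along its own axis.
- stand: Leaning probe stand, fixed on the bench, left or right of the meter: base plate 115 x 90 x 8 mm and a grey socket block 46 x 50 mm in section, leaning 0.26 rad to the stand's -x. Its origin is on the bench straight below the seated probe's tip, which is 20 mm above the bench.
- jar: Bystander: closed jar, 56 mm across, 75 mm tall. Leave it alone.
- cup: Bystander: open steel cup, 72 mm across, 75 mm tall. Leave it alone.
- weight: Bystander: steel weight with a small knob, 34 mm across, 37 mm tall. Leave it alone.
- offcut: Bystander: short piece of green bar, 34 x 30 x 20 mm, lying on the bare bench beside the meter; not the sample. Leave it alone.
- scraper: Bystander: spatula lying on the bench. Leave it alone.
- brush: Bystander: brush lying on the bench. Leave it alone.
Things that resemble listed ones, but are neither listed nor needed, are in the scene too. What is shaped like the sample but black is not meant.

How it is judged:
By the outcome, as a careful person would: the job done as asked, in the order asked, and still so for the second after the job is handed in, while the arm keeps its last pose, push and grip.
It also fails if it takes over 72 s, if anything falls off the work surface, if the arm or the gripper's body presses on something with over 40 N, if the wrist force passes 120 N, or if a joint passes its speed limit or range.

## Working session

There is one attempt and no reset: what is moved stays moved. The work goes in short steps, Python scripts to look and compute and a tool call to move; the robot and the scene stay as the last step left them, time stands still between calls to the robot, and variables do not carry over. Pictures are saved under pics/ and viewed, at most 10 in all, crops included, and the job is handed in when it is done.

Besides the shell and the picture viewer there is one more tool, called after "Emit:" by a JSON object that holds its "method" and its "body". servo_tool: Moves the arm, as the interface text tells. Its arguments: {"type":"object","properties":{"rows":{"type":"array"},"force":{"type":"number"}},"required":["rows"]}

```bash
ls; mkdir -p pics; python3 - <<'E'
from workcell import state, vision, env
import cv2,numpy as np
s=state();print(s['time_s'],s['ee_pos'],s['ee_rot'],s['gripper_width'],env.pinch_z)
ims={}
for n in ['top','side','wrist']:
    i=vision.camera_info(n);print(n,i)
    cv2.imwrite(f'pics/{n}0.png',vision.grab_frame(n)[:,:,::-1])
E
```

```text
pics
0.0 [ 156.44520106 -552.78782833  213.12059989] [-1.79899176e+02 -5.11870949e-04  1.58001538e+01] 91.2276779005007 18.8
top {'vertical_fov': 56.05443674484736, 'cx': 318.62030257515386, 'cy': 201.50346779056133, 'T': array([[-9.41831866e-03,  9.98703687e-01, -5.00223958e-02,
         4.49852193e+02],
       [-9.99890810e-01, -8.83626151e-03,  1.18443611e-02,
         6.07941466e+00],
       [ 1.13869962e-02,  5.01284878e-02,  9.98677861e-01,
         1.42238881e+03],
       [ 0.00000000e+00,  0.00000000e+00,  0.00000000e+00,
         1.00000000e+00]])}
side {'vertical_fov': 49.914762684373066, 'cx': 321.9922365179199, 'cy': 202.84651603685154, 'T': array([[-9.64908051e-01,  1.68148985e-01, -2.01688800e-01,
         2.80697668e+02],
       [-2.62290794e-01, -6.53715277e-01,  7.09830878e-01,
         8.83916891e+02],
       [-1.24897086e-02,  7.37822645e-01,  6.74879065e-01,
         9.43551147e+02],
       [ 0.00000000e+00,  0.00000000e+00,  0.00000000e+00,
         1.00000000e+00]])}
wrist {'vertical_fov': 65.71067240392082, 'cx': 314.015089818196, 'cy': 196.91485724778568, 'T': array([[ 2.72376958e-01,  9.21174990e-01,  2.77934218e-01,
         2.34543751e+02],
       [-9.62189656e-01,  2.61175218e-01,  7.73212205e-02,
        -5.30259052e+02],
       [-1.36315548e-03, -2.88485949e-01,  9.57483159e-01,
         3.84348351e+02],
       [ 0.00000000e+00,  0.00000000e+00,  0.00000000e+00,
         1.00000000e+00]])}
```

View pics/top0.png

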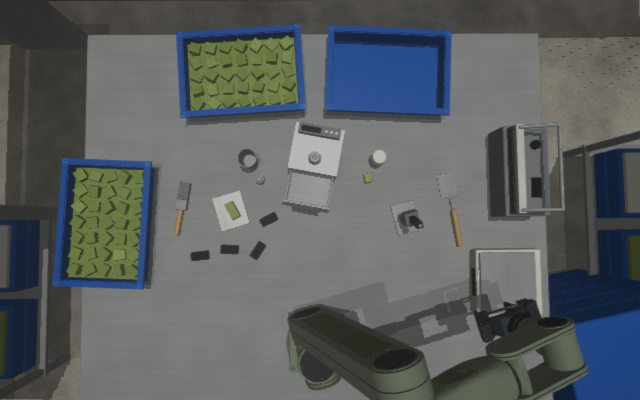

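View pics/side0.png

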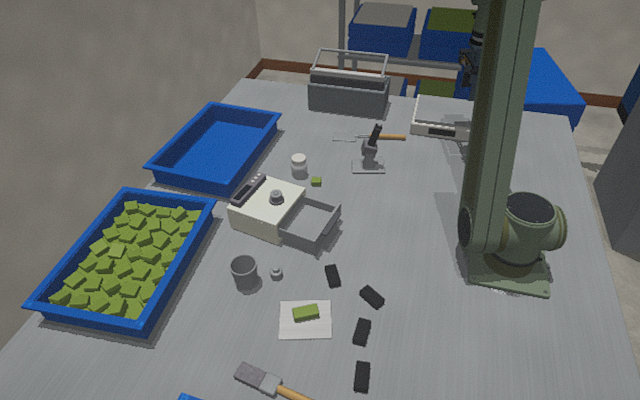

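The top view shows the plate at (230,211) with the green bar at (233,210). The meter's pad is at (315,157), the open drawer around (308,190) and the stand with the probe at (408,217). Green candidates:
- The bar on the white plate (233,210) fits the description.
- The offcut at (367,178) is on the bare bench, so it's not the sample.
- The loose green pieces in the bins are not on the plate.
- The black bars are excluded by the task.

I'll enlarge to confirm.

```bash
cat > h.py <<'E'
import numpy as np,cv2
from workcell import state,vision,env
from scipy.spatial.transform import Rotation as Ro
def w(ci,px,z):
    f=200/np.tan(np.radians(ci['vertical_fov']/2))
    d=ci['T'][:3,:3]@np.array([(px[0]-ci['cx'])/f,-(px[1]-ci['cy'])/f,-1])
    o=ci['T'][:3,3]; return o+d*(z-o[2])/d[2]
def proj(ci,P):
    f=200/np.tan(np.radians(ci['vertical_fov']/2))
    p=ci['T'][:3,:3].T@(np.asarray(P,float)-ci['T'][:3,3])
    return np.array([ci['cx']+f*p[0]/-p[2], ci['cy']-f*p[1]/-p[2]])
def shift(target,yaw=None):
    "tool-frame move in interface units from the measured pose"
    s=state();R=Ro.from_euler('xyz',s['ee_rot'],degrees=True).as_matrix()
    return (R.T@(np.asarray(target)-s['ee_pos'])/200).round(4), None if yaw is None else (-(yaw-s['ee_rot'][2])/90)
E
python3 - <<'E'
import cv2,numpy as np
from h import *
t=cv2.imread('pics/top0.png')
a=cv2.resize(t[110:270,180:460],None,fx=2.85,fy=2.85,interpolation=cv2.INTER_CUBIC)
cv2.imwrite('pics/topcrop.png',a)
ci=vision.camera_info('top')
hsv=cv2.cvtColor(t,cv2.COLOR_BGR2HSV)
m=cv2.inRange(hsv,(30,90,60),(45,255,255)); sub=np.zeros_like(m); sub[195:226,215:250]=m[195:226,215:250]
c=max(cv2.findContours(sub,0,2)[0],key=cv2.contourArea); print(cv2.minAreaRect(c))
b=cv2.boxPoints(cv2.minAreaRect(c)); print(np.array([w(ci,p,28) for p in b]).round(0))
print('bar',w(ci,cv2.minAreaRect(c)[0],28),'pad',w(ci,(315,157),115))
E
```

```text
((231.90003967285156, 209.80001831054688), (15.652474403381348, 7.155416965484619), 63.43495178222656)
[[512. 336.  28.]
 [524. 312.  28.]
 [472. 286.  28.]
 [460. 310.  28.]]
bar [491.78186346 310.90985151  28.        ] pad [671.61491002   1.79151581 115.        ]
```

View pics/topcrop.png

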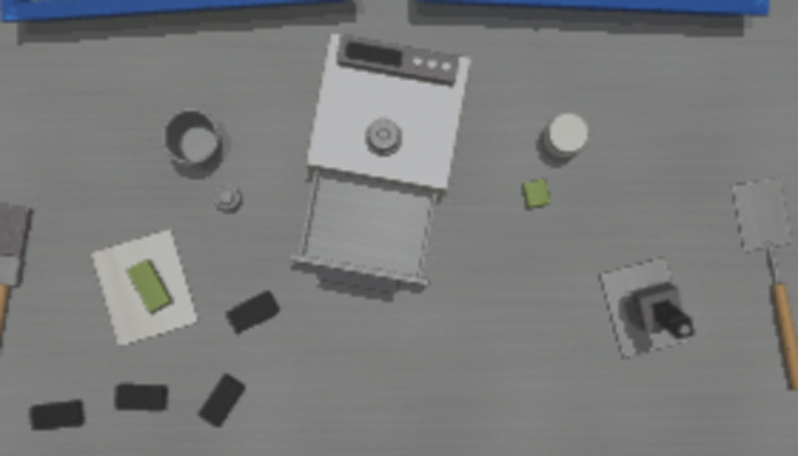

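The crop confirms the bar at (150,286) on the white plate is the sample. In the crop the pad spot is at (383,135), the stand at (640,305), and the probe top at (682,325), leaning down and to the right. I'll move above the bar now.

Emit:
{"method": "servo_tool", "body": {"rows": [[0.7,-0.925,-0.1,0,1],[0.7,-0.925,-0.1,0,1],[0.7,-0.925,-0.1,0,1],[0.7,-0.925,-0.1,0,1],[0.7,-0.925,-0.1,0,1],[0.7,-0.925,-0.1,0,1],[0.7,-0.925,-0.1,0,1]]}}

```text
time_s: 0.73
ee_pos: [241.6, -333.0, 234.4]
ee_rot: [-179.9, -0.1, 16.0]
force: [-0.7, -0.0, 0.0]
gripper_width: 91.2
gripper_force: 0.0
```

Emit:
{"method": "servo_tool", "body": {"rows": [[0.7,-0.925,0,0,1],[0.7,-0.925,0,0,1],[0.7,-0.925,0,0,1],[0.7,-0.925,0,0,1],[0.7,-0.925,0,0,1],[0.7,-0.925,0,0,1],[0.7,-0.925,0,0,1]]}}

```text
time_s: 1.32
ee_pos: [326.3, -118.1, 233.9]
ee_rot: [-179.9, -0.1, 16.1]
force: [-0.4, -0.4, -0.5]
gripper_width: 91.2
gripper_force: 0.0
```

Emit:
{"method": "servo_tool", "body": {"rows": [[0.7,-0.925,0,0,1],[0.7,-0.925,0,0,1],[0.7,-0.925,0,0,1],[0.7,-0.925,0,0,1],[0.7,-0.925,0,0,1],[0.7,-0.925,0,0,1],[0.7,-0.925,0,0,1]]}}

```text
time_s: 1.9
ee_pos: [411.9, 97.8, 233.5]
ee_rot: [-180.0, -0.1, 16.0]
force: [0.1, -0.8, 0.3]
gripper_width: 91.1
gripper_force: 0.0
```

Emit:
{"method": "servo_tool", "body": {"rows": [[0.65,-0.925,0,-0.15,1],[0.65,-0.925,0,-0.15,1],[0.65,-0.925,0,-0.15,1],[0.65,-0.925,0,-0.15,1],[0.65,-0.925,0,-0.15,1],[0.65,-0.925,0,-0.15,1],[0.65,-0.925,0,-0.15,1],[0.65,-0.925,0,-0.15,1]]}}

```text
time_s: 2.57
ee_pos: [484.9, 307.4, 232.9]
ee_rot: [179.9, 0.1, 29.3]
force: [0.4, -1.0, -0.3]
gripper_width: 91.1
gripper_force: 0.0
```

```bash
python3 - <<'E'
from h import *
s=state();ci=vision.camera_info('wrist');im=vision.grab_frame('wrist')[:,:,::-1].copy()
print(s['time_s'],s['ee_pos'],s['ee_rot'],s['qpos'].round(0))
cv2.imwrite('pics/w1.png',im)
ct=vision.camera_info('top');t=vision.grab_frame('top')[:,:,::-1];cv2.imwrite('pics/top1.png',t)
sd=vision.grab_frame('side')[:,:,::-1];cv2.imwrite('pics/side1.png',sd)
hsv=cv2.cvtColor(im,cv2.COLOR_BGR2HSV)
m=cv2.inRange(hsv,(30,90,50),(45,255,255))
for c in cv2.findContours(m,0,2)[0]:
    if cv2.contourArea(c)>300:
        r=cv2.minAreaRect(c);b=cv2.boxPoints(r);print(r);print(np.array([w(ci,p,28) for p in b]).round(0),w(ci,r[0],28))
E
```

```text
2.5667 [484.93190681 307.35458781 232.90889858] [1.79923966e+02 1.29316178e-01 2.93043842e+01] [31. 18. 88. -0. 75. 92.]
((314.0, 164.0), (50.0, 24.0), 90.0)
[[513. 340.  28.]
 [527. 315.  28.]
 [473. 284.  28.]
 [458. 310.  28.]] [493.32445911 312.68299144  28.        ]
((14.0, 43.5), (87.0, 28.0), 90.0)
[[484. 690.  28.]
 [498. 664.  28.]
 [411. 642.  28.]
 [395. 669.  28.]] [448.84169394 666.499863    28.        ]
```

View pics/w1.png

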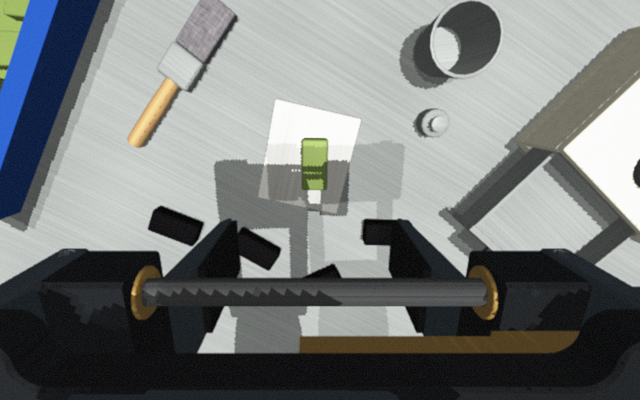

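The wrist view shows the bar at (314,164). It lines up with the tool, centred at (493,312.5) with yaw 29°, and the measured length of 63 mm matches. I'll descend and grip.

Emit:
{"method": "servo_tool", "body": {"rows": [[0.05,0,0.95,0,1],[0.05,0,0.95,0,1],[0.05,0,0.95,0,1],[0.05,0,0.95,0,1],[0.05,0,0.95,0,1],[0.05,0,0.95,0,1],[0.05,0,0.95,0,1]]}}

```text
time_s: 3.3
ee_pos: [492.7, 312.0, 43.8]
ee_rot: [180.0, 0.1, 29.2]
force: [0.5, -0.3, -0.1]
gripper_width: 91.0
gripper_force: 0.0
```

Emit:
{"method": "servo_tool", "body": {"rows": [[0,0,0.08,0,1],[0,0,0.165,0,1],[0,0,0.165,0,1],[0,0,0.165,0,0.2],[0,0,0.165,0,0.2],[0,0,0.165,0,0.2],[0,0,0.165,0,0.2],[0,0,0.165,0,0.2],[0,0,0.165,0,0.2],[0,0,0.165,0,0.2],[0,0,0.165,0,0.2]], "force": 15}}

```text
time_s: 4.22
ee_pos: [493.0, 313.4, 10.9]
ee_rot: [180.0, 0.0, 29.3]
force: [0.1, -0.2, -0.1]
gripper_width: 41.0
gripper_force: 0.0
```

```bash
python3 - <<'E'
from h import *
s=state();print(s['time_s'],s['gripper_width'],s['gripper_force'],s['ee_pos'])
ci=vision.camera_info('top')
P=lambda x,y,z:w(ci,(180+x/2.85,110+y/2.85),z).round(0)
print('meter fl,fr,rl,rr',P(308,164,85),P(445,188,85),P(335,35,100),P(470,58,100),'pad',P(383,135,115))
print('lip/panel l,r',P(292,260,72),P(426,284,72))
print('base',[P(*p,8) for p in [(600,275),(663,258),(690,345),(628,356)]],'top',P(682,328,171))
E
```

```text
4.2167 40.9532909149709 0.0 [492.9984102  313.42516483  10.94072935]
meter fl,fr,rl,rr [639.  98.  85.] [608. -73.  85.] [799.  63. 100.] [ 769. -106.  100.] pad [670.   4. 115.]
lip/panel l,r [520. 120.  72.] [488. -49.  72.]
base [array([ 499., -282.,    8.]), array([ 521., -366.,    8.]), array([ 406., -399.,    8.]), array([ 392., -317.,    8.])] top [ 431. -344.  171.]
```

Emit:
{"method": "servo_tool", "body": {"rows": [[0,0,0,0,0.2],[0,0,0,0,0.2],[0,0,0,0,0.2],[0,0,0,0,0.2],[0,0,0,0,0.2],[0,0,0,0,0.2]], "force": 15}}

```text
time_s: 4.72
ee_pos: [493.0, 313.4, 10.8]
ee_rot: [180.0, 0.0, 29.3]
force: [0.5, -0.6, 0.5]
gripper_width: 32.2
gripper_force: 15.0
```

Emit:
{"method": "servo_tool", "body": {"rows": [[0,0,-0.2,0,0.2],[0,0,-0.4,0,0.2],[0,0,-0.6,0,0.2],[0,0,-0.8,0,0.2],[0,0,-0.8,0,0.2]]}}

```text
time_s: 5.13
ee_pos: [497.0, 316.0, 179.6]
ee_rot: [-180.0, -0.9, 29.3]
force: [0.9, 0.2, -0.2]
gripper_width: 31.3
gripper_force: 15.0
```

Emit:
{"method": "servo_tool", "body": {"rows": [[-0.25,0.7,0,0,0.2],[-0.25,0.7,0,0,0.2],[-0.25,0.7,0,0,0.2],[-0.25,0.7,0,0,0.2],[-0.25,0.7,0,0,0.2]]}}

```text
time_s: 5.55
ee_pos: [518.0, 162.6, 170.6]
ee_rot: [179.9, 0.1, 29.0]
force: [-0.8, 1.0, -1.7]
gripper_width: 31.6
gripper_force: 15.0
```

Emit:
{"method": "servo_tool", "body": {"rows": [[-0.25,0.7,0,0.442,0.2],[-0.25,0.7,0,0.442,0.2],[-0.25,0.7,0,0.442,0.2],[-0.25,0.7,0,0.442,0.2],[-0.25,0.7,0,0.442,0.2],[-0.25,0.7,0,0.442,0.2],[-0.25,0.7,0,0.442,0.2],[-0.25,0.7,0,0.442,0.2]]}}

```text
time_s: 6.22
ee_pos: [542.8, 20.8, 170.6]
ee_rot: [-180.0, 0.0, -10.4]
force: [0.5, -0.3, 0.1]
gripper_width: 31.6
gripper_force: 15.0
```

```bash
python3 - <<'E'
from h import *
s=state();ci=vision.camera_info('wrist');im=vision.grab_frame('wrist')[:,:,::-1].copy()
print(s['time_s'],s['ee_pos'],s['ee_rot'],s['gripper_width'])
np.save('w2.npy',ci['T'])
cv2.imwrite('pics/w2.png',im)
E
```

```text
6.2167 [542.76281553  20.82714903 170.6190878 ] [-1.79987068e+02  2.38780874e-02 -1.03515906e+01] 31.614994312359578
```

View pics/w2.png

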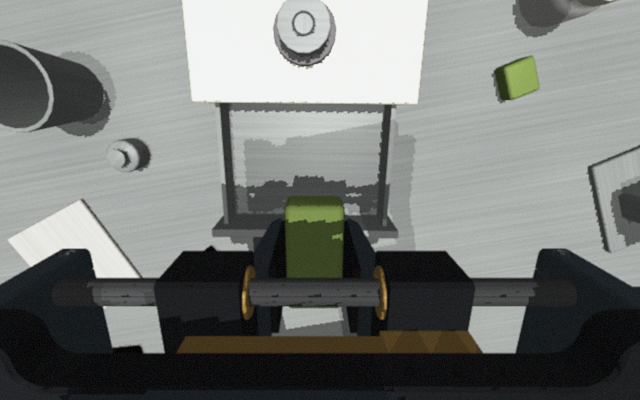

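The bar is held. The ring spot is at (304,23) and the housing's front edge runs from (191,102) to (419,104). The drawer panel's corners are near (213,232) and (397,236).

```bash
python3 - <<'E'
from h import *
ci=vision.camera_info('wrist');ci['T']=np.load('w2.npy')
W=lambda p,z:w(ci,p,z).round(1)
spot=W((304,23),115);a=W((191,102),85);b=W((419,104),85)
print('spot',spot,'roof',a,b,np.linalg.norm(a-b))
yaw=np.degrees(np.arctan2((a-b)[1],(a-b)[0]))-90;print('yaw',yaw)
c,d=W((213,232),72),W((397,236),72);print('panel',c,d,np.linalg.norm(c-d))
for y in (-10.4,):
  R=Ro.from_euler('z',y,degrees=True).as_matrix()
  L=lambda p:(R.T@(p-spot)).round(0)
  print('local',L(a),L(b),L(c),L(d),'walls',L(W((228,112),60)),L(W((385,108),60)))
  o=(a+b)/2+R@[50,0,0];print('origin from roof',o)
E
```

```text
spot [673.3   4.  115. ] roof [641.2 102.3  85. ] [607.2 -75.3  85. ] 180.8252194800272
yaw -10.83765691832204
panel [525.7 121.   72. ] [490.5 -49.1  72. ] 173.70391475151044
local [-49.  91. -30.] [-51. -90. -30.] [-166.   88.  -43.] [-170.  -85.  -43.] walls [-58.  69. -55.] [-54. -69. -55.]
origin from roof [673.37857354   4.47404274  85.        ]
```

Emit:
{"method": "servo_tool", "body": {"rows": [[0.132,-0.04,0,0.004,0.2],[0.132,-0.04,0.15,0.004,0.2],[0.132,-0.04,0.3,0.004,0.2],[0.132,-0.04,0.45,0.004,0.2],[0.132,-0.04,0.57,0.004,0.2],[0.132,-0.04,0.62,0.004,0.2],[0.132,-0.04,0.62,0.004,0.2],[0.132,-0.04,0.62,0.004,0.2]]}}

```text
time_s: 6.93
ee_pos: [570.8, 23.8, 47.3]
ee_rot: [-180.0, -0.0, -10.8]
force: [1.4, 0.1, 0.3]
gripper_width: 31.8
gripper_force: 15.0
```

Emit:
{"method": "servo_tool", "body": {"rows": [[0,0,0.025,0,0.2],[0,0,0.045,0,0.2],[0,0,0.055,0,0.2],[0,0,0.06,0,0.2],[0,0,0.06,0,0.2],[0,0,0.06,0,0.2]]}}

```text
time_s: 7.43
ee_pos: [570.4, 23.3, 35.2]
ee_rot: [-180.0, -0.0, -10.8]
force: [0.2, -0.0, -0.5]
gripper_width: 32.2
gripper_force: 15.0
```

Emit:
{"method": "servo_tool", "body": {"rows": [[0,0,0.002,0,0.2],[0,0,0.004,0,0.2],[0,0,0.004,0,0.2]]}}

```text
time_s: 7.68
ee_pos: [570.5, 23.3, 34.8]
ee_rot: [-180.0, -0.0, -10.8]
force: [-0.7, -0.3, 5.0]
gripper_width: 31.9
gripper_force: 15.0
```

The bar is touching the drawer floor, so I'll release it and lift.

Emit:
{"method": "servo_tool", "body": {"rows": [[0,0,0,0,0.6],[0,0,0,0,0.6],[0,0,0,0,0.6],[0,0,0,0,0.6],[0,0,-0.1,0,0.6],[0,0,-0.3,0,0.6],[0,0,-0.5,0,0.6],[0,0,-0.7,0,0.6],[-0.4,0,-0.7,0,0.6],[-0.6,0,-0.7,0,0],[-0.6,0,-0.7,0,0],[-0.6,0,-0.7,0,0]]}}

```text
time_s: 8.68
ee_pos: [444.4, 46.4, 173.4]
ee_rot: [179.9, 0.4, -10.8]
force: [-1.3, -0.7, -0.6]
gripper_width: 37.8
gripper_force: 0.0
```

```bash
python3 - <<'E'
from h import *
s=state();ci=vision.camera_info('wrist');im=vision.grab_frame('wrist')[:,:,::-1].copy()
print(s['time_s'],s['ee_pos'],s['ee_rot'],s['gripper_width'])
np.save('w3.npy',ci['T'])
cv2.imwrite('pics/w3.png',im)
E
```

```text
8.6833 [444.40192022  46.42591264 173.36152597] [179.91449212   0.43995803 -10.77670594] 37.75785444075812
```

View pics/w3.png

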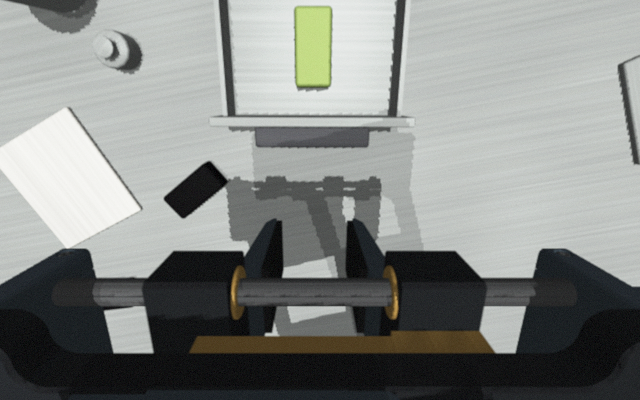

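The bar lies flat in the drawer at (313,46), and the panel is at row 122 with the lip below it. I'll close the fingers, go down in front of the lip and push along tool +x.

Emit:
{"method": "servo_tool", "body": {"rows": [[0,0,0.2,0,0],[0,0,0.4,0,0],[0,0,0.61,0,0],[0,0,0.61,0,0],[0.05,0,0.61,0,0],[0.1,0,0.61,0,0],[0.15,0,0.61,0,0],[0.2,0,0.61,0,0],[0.25,0,0.61,0,0],[0.3,0,0.61,0,0],[0.35,0,0.61,0,0],[0.4,0,0.61,0,0],[0.45,0,0.61,0,0],[0.5,0,0.61,0,0],[0.55,0,0.61,0,0],[0.6,0,0.61,0,0],[0.63,0,0.61,0,0],[0.65,0,0.61,0,0],[0.65,0,0.61,0,0]]}}

```text
time_s: 10.32
ee_pos: [581.5, 21.2, 52.0]
ee_rot: [-180.0, -0.1, -10.8]
force: [-0.2, -0.0, -0.3]
gripper_width: 0.9
gripper_force: 0.0
```

Emit:
{"method": "servo_tool", "body": {"rows": [[0.01,0,0,0,0],[0.02,0,0,0,0],[0.03,0,0,0,0],[0.03,0,0,0,0]]}}

```text
time_s: 10.65
ee_pos: [586.0, 20.3, 52.0]
ee_rot: [180.0, 0.0, -10.8]
force: [-1.3, 0.5, -0.5]
gripper_width: 0.4
gripper_force: 0.3
```

Emit:
{"method": "servo_tool", "body": {"rows": [[0.01,0,0,0,0],[0.015,0,0,0,0],[0.015,0,0,0,0]]}}

```text
time_s: 10.9
ee_pos: [587.1, 20.1, 52.0]
ee_rot: [180.0, 0.2, -10.8]
force: [-5.2, 2.4, 3.0]
gripper_width: 0.6
gripper_force: 2.7
```

Emit:
{"method": "servo_tool", "body": {"rows": [[0.01,0,0,0,0],[0.02,0,0,0,0],[0.02,0,0,0,0]]}}

```text
time_s: 11.15
ee_pos: [587.1, 20.1, 52.1]
ee_rot: [180.0, 0.7, -10.9]
force: [-13.8, 2.6, 10.7]
gripper_width: 0.6
gripper_force: 7.3
```

The force rises with no further motion, so the drawer is shut. I'll back off, rise and go over the stand.

Emit:
{"method": "servo_tool", "body": {"rows": [[-0.2,0,0,0,0],[-0.3,0,0,0,0.5],[-0.3,0,-0.2,0,1],[-0.3,0,-0.4,0,1],[-0.3,0,-0.6,0,1],[-0.3,0,-0.8,0,1],[-0.3,0,-1,0,1],[-0.3,0,-1,0,1]]}}

```text
time_s: 11.82
ee_pos: [538.9, 30.4, 261.4]
ee_rot: [-179.8, -1.1, -10.8]
force: [1.1, -0.0, 0.6]
gripper_width: 44.3
gripper_force: 0.0
```

Emit:
{"method": "servo_tool", "body": {"rows": [[-0.04,0.95,0,0,1],[-0.04,0.95,0,0,1],[-0.04,0.95,0,0,1],[-0.04,0.95,0,0,1],[-0.04,0.95,0,0,1]]}}

```text
time_s: 12.23
ee_pos: [489.8, -158.4, 252.4]
ee_rot: [179.9, -0.1, -10.9]
force: [-0.0, 0.4, 0.5]
gripper_width: 77.6
gripper_force: 0.0
```

Emit:
{"method": "servo_tool", "body": {"rows": [[-0.04,0.95,0,-1,1],[-0.04,0.95,0,-1,1],[-0.04,0.95,0,-1,1],[-0.04,0.95,0,-1,1],[-0.04,0.95,0,-1,1],[-0.04,0.95,0,-1,1],[-0.04,0.95,0,-1,1],[-0.04,0.95,0,-1,1],[-0.04,0.95,0,-1,1],[-0.04,0.95,0,-1,1],[-0.04,0.95,0,-1,1],[-0.04,0.95,0,-1,1],[-0.04,0.95,0,-1,1],[-0.04,0.95,0,-1,1]]}}

```text
time_s: 13.4
ee_pos: [447.1, -340.3, 252.2]
ee_rot: [179.9, 0.1, 79.3]
force: [-0.8, -0.4, -0.2]
gripper_width: 91.2
gripper_force: 0.0
```

Emit:
{"method": "servo_tool", "body": {"rows": [[0,0,0,-0.3,1],[0,0,0,-0.3,1],[0,0,0,-0.3,1],[0,0,0,-0.3,1],[0,0,0,-0.3,1]]}}

```text
time_s: 13.82
ee_pos: [447.0, -340.2, 252.2]
ee_rot: [180.0, 0.1, 106.1]
force: [0.5, -1.0, 0.7]
gripper_width: 91.3
gripper_force: 0.0
```

```bash
python3 - <<'E'
from h import *
s=state();ci=vision.camera_info('wrist');im=vision.grab_frame('wrist')[:,:,::-1].copy()
print(s['time_s'],s['ee_pos'],s['ee_rot'],s['qpos'].round(0))
np.save('w4.npy',ci['T']);cv2.imwrite('pics/w4.png',im)
cv2.imwrite('pics/side4.png',vision.grab_frame('side')[:,:,::-1])
E
```

```text
13.8167 [ 447.01238904 -340.20600889  252.19664307] [1.79971141e+02 6.42710875e-02 1.06081603e+02] [-38.  16.  88.  -0.  76. -55.]
```

View pics/w4.png

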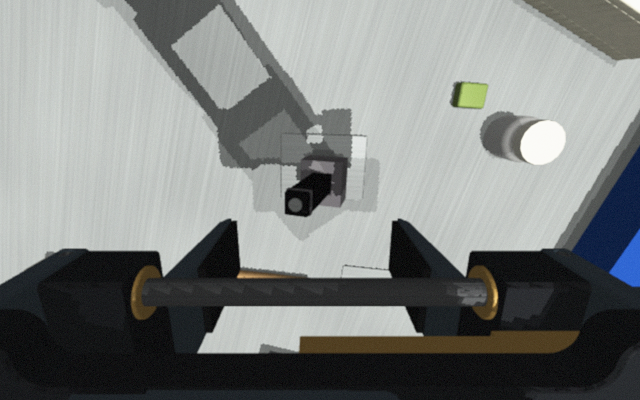

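The wrist view shows the handle's top face at (298,203). The stand's base edge, from (282,134) to (366,134), lines up with the tool's y axis. I'll check this against a model of the probe projected into the picture.

```bash
python3 - <<'E'
from h import *
from scipy.optimize import least_squares
ci=vision.camera_info('wrist');ci['T']=np.load('w4.npy')
W=lambda p,z:w(ci,p,z)
top=W((298,203),171.6);print('top',top.round(1))
a,b=W((282,134),8),W((366,134),8);v=b-a;print('base edge len',np.linalg.norm(v),'yaw',np.degrees(np.arctan2(v[1],v[0])))
yaw=np.degrees(np.arctan2(v[1],v[0]))
R=Ro.from_euler('z',yaw,degrees=True)*Ro.from_euler('y',-.26)
tip=top-R.apply([0,0,157]);print('tip',tip)
im=cv2.imread('pics/w4.png');s=cv2.imread('pics/side4.png');cs=vision.camera_info('side')
for (I,c) in ((im,ci),(s,cs)):
  for z in (157,77):
    q=[proj(c,tip+R.apply([x,y,z])) for x,y in((11,11),(-11,11),(-11,-11),(11,-11))]
    cv2.polylines(I,[np.int32(np.array(q)*16)],True,(0,0,255),1,cv2.LINE_AA,4)
p=proj(cs,top).astype(int);print(p)
A=cv2.resize(im[120:240,240:390],(600,480),interpolation=2);B=cv2.resize(s[max(p[1]-30,0):p[1]+60,p[0]-30:p[0]+7],(197,480),interpolation=2)
cv2.imwrite('pics/fit.png',np.hstack([A,B]))
E
```

```text
top [ 432.9 -342.9  171.6]
base edge len 110.86063408982123 yaw 16.08347450140481
tip [ 471.70990504 -331.75228251   19.87677343]
[377 124]
```

View pics/fit.png

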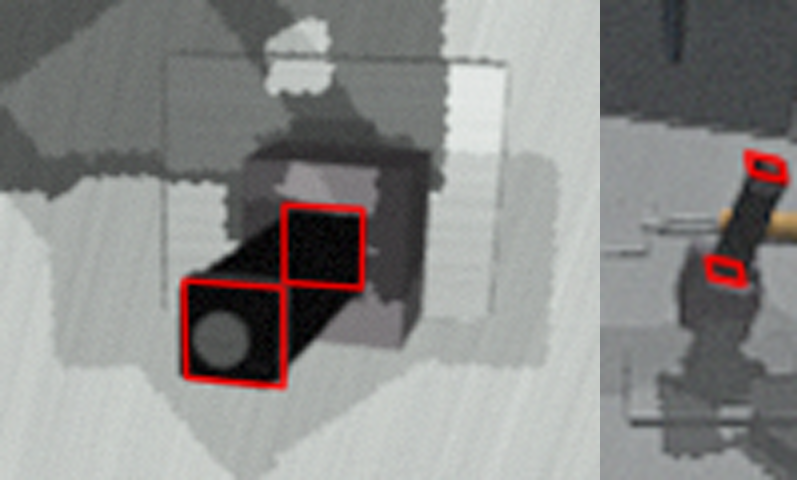

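The model matches in both views. I'll go down around the handle with the fingers closing in the lean plane, so the flat pads will square the handle upright once it's out of the socket.

Emit:
{"method": "servo_tool", "body": {"rows": [[0.006,-0.017,0,0,1],[0.006,-0.017,0.2,0,1],[0.006,-0.017,0.35,0,1],[0.006,-0.017,0.5,0,1],[0.006,-0.017,0.6,0,1],[0.006,-0.017,0.7,0,1],[0.006,-0.017,0.7,0,1],[0.006,-0.017,0.7,0,0.3],[0.006,-0.017,0.7,0,0.3],[0.006,-0.017,0.7,0,0.3],[0.006,-0.017,0.7,0,0.3],[0.006,-0.017,0.7,0,0.3],[0.006,-0.017,0.7,0,0.3],[0.006,-0.017,0.7,0,0.3],[0.006,-0.017,0.7,0,0.3],[0.006,-0.017,0.7,0,0.3],[0.006,-0.017,0.7,0,0.3]], "force": 8}}

```text
time_s: 15.33
ee_pos: [444.1, -339.5, 112.3]
ee_rot: [179.9, 0.0, 106.1]
force: [2.2, 1.2, -0.1]
gripper_width: 33.6
gripper_force: 7.1
```

Emit:
{"method": "servo_tool", "body": {"rows": [[0,0,0,0,0.1],[0,0,0,0,0.1],[0,0,0,0,0.1],[0,0,0,0,0.1],[0,0,0,0,0.1]], "force": 8}}

```text
time_s: 15.75
ee_pos: [443.9, -339.6, 112.3]
ee_rot: [179.9, 0.0, 106.1]
force: [4.0, 2.2, 0.1]
gripper_width: 33.9
gripper_force: 7.6
```

Emit:
{"method": "servo_tool", "body": {"rows": [[0,0.004,-0.02,0,0.1],[0,-0.007,-0.06,0,0.1],[0,-0.018,-0.1,0,0.1],[0,-0.034,-0.16,0,0.1],[0,-0.05,-0.22,0,0.1],[0,-0.067,-0.28,0,0.1],[0,-0.083,-0.34,0,0.1],[0,-0.099,-0.4,0,0.1],[0,-0.115,-0.46,0,0.1],[0,-0.115,-0.5,0,0.1],[0,-0.115,-0.5,0,0.1]], "force": 8}}

```text
time_s: 16.67
ee_pos: [420.7, -347.0, 213.8]
ee_rot: [-180.0, 0.2, 106.1]
force: [-0.3, -0.2, -1.6]
gripper_width: 21.9
gripper_force: 8.0
```

The opening is 21.9 mm and the weight is on the wrist, so the probe is out and squared between the pads. I'll firm up the grip, rise and head for the pad.

Emit:
{"method": "servo_tool", "body": {"rows": [[0,0,0,0,0],[0,0,-0.1,0,0],[0,0,-0.2,0,0],[0.13,0.17,-0.25,0,0],[0.26,0.34,-0.25,0,0],[0.39,0.51,-0.25,0,0],[0.52,0.68,-0.25,0,0],[0.65,0.85,-0.25,0,0],[0.65,0.85,-0.25,0,0],[0.65,0.85,-0.25,0,0]], "force": 30}}

```text
time_s: 17.5
ee_pos: [548.9, -171.6, 260.6]
ee_rot: [-179.9, -0.1, 106.4]
force: [-0.8, -0.3, -0.5]
gripper_width: 21.8
gripper_force: 30.0
```

Emit:
{"method": "servo_tool", "body": {"rows": [[0.13,0.17,0,0,0],[0.26,0.34,0,0,0],[0.39,0.51,0,0,0],[0.52,0.68,0,0,0],[0.64,0.8,0,0,0],[0.68,0.85,0,0,0],[0.68,0.85,0,0,0],[0.68,0.85,0,0,0]]}}

```text
time_s: 18.17
ee_pos: [672.9, 2.6, 261.1]
ee_rot: [-179.8, 0.1, 106.2]
force: [-0.3, -0.2, -0.4]
gripper_width: 21.8
gripper_force: 30.0
```

```bash
python3 - <<'E'
from h import *
s=state();ci=vision.camera_info('wrist');im=vision.grab_frame('wrist')[:,:,::-1].copy()
print(s['time_s'],s['ee_pos'],s['ee_rot'],s['gripper_width'],s['force'])
np.save('w5.npy',ci['T']);cv2.imwrite('pics/w5.png',im)
sd=vision.grab_frame('side')[:,:,::-1];cv2.imwrite('pics/side5.png',sd)
cs=vision.camera_info('side')
e=s['ee_pos'];print('tip guess px wrist',proj(ci,e-[0,0,96]),'side',proj(cs,e-[0,0,96]),'spot side',proj(cs,[673.3,4.2,115]),'wrist',proj(ci,[673.3,4.2,115]))
u=proj(cs,[673,4,170]).astype(int);x0,y0=u[0]-50,u[1]-38
A=cv2.resize(sd[y0:y0+75,x0:x0+100],(800,600),interpolation=2);cv2.imwrite('pics/side5c.png',A);print(x0,y0)
E
```

```text
18.1667 [672.88959917   2.63831075 261.05828519] [-1.79824200e+02  5.44697161e-02  1.06156213e+02] 21.76672626464253 [-0.31858471 -0.24471313 -0.43884557]
tip guess px wrist [315.055936  199.0823597] side [273.93543117 179.20768614] spot side [275.12064672 192.71358712] wrist [315.83460053 183.7872287 ]
223 140
```

View pics/side5c.png

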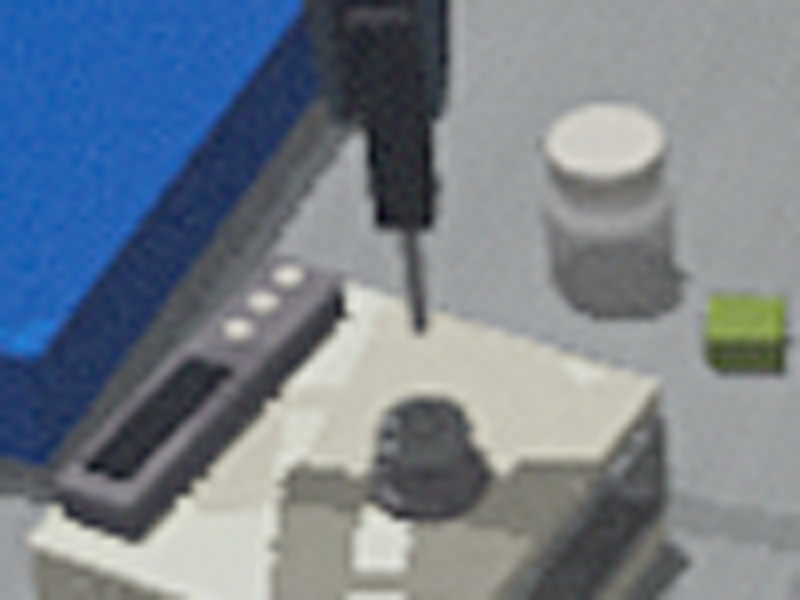

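View pics/w5.png

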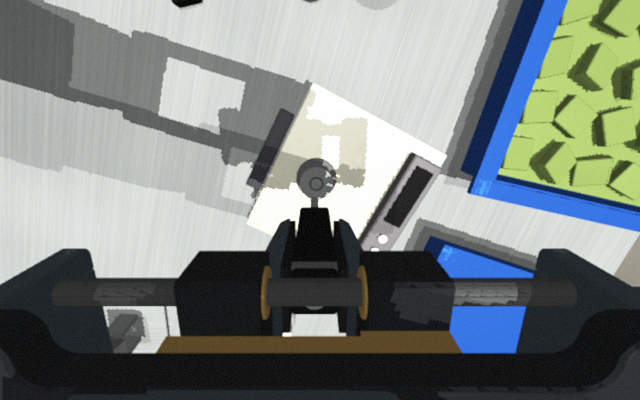

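In the side crop the rod tip is at (420,330), which is full-image (275.5,181.2). In the wrist view the ring is at (316,184), right where predicted, and the rod is just below it. I'll triangulate the tip and check the rod's tilt.

```bash
python3 - <<'E'
from h import *
from scipy.optimize import least_squares
ci=vision.camera_info('wrist');ci['T']=np.load('w5.npy');cs=vision.camera_info('side')
im=cv2.imread('pics/w5.png');cv2.imwrite('pics/w5c.png',cv2.resize(im[160:235,265:365],(800,600),interpolation=2))
e=np.array([672.9,2.6,261.1])
for z in (80,90,96,98,100,104): print(z,'side',proj(cs,e-[0,0,z]).round(1),'wrist',proj(ci,e-[0,0,z]).round(1))
for z in (38,43): print('handle end',z,proj(cs,e-[0,0,z]).round(1),proj(ci,e-[0,0,z]).round(1))
E
```

```text
80 side [273.4 174.8] wrist [315.1 204.7]
90 side [273.8 177.6] wrist [315.1 201.1]
96 side [273.9 179.2] wrist [315.1 199.1]
98 side [274.  179.7] wrist [315.1 198.5]
100 side [274.1 180.3] wrist [315.1 197.8]
104 side [274.2 181.3] wrist [315.1 196.6]
handle end 38 [272.1 163. ] [315.1 222.9]
handle end 43 [272.3 164.4] [315.1 220.4]
```

View pics/w5c.png

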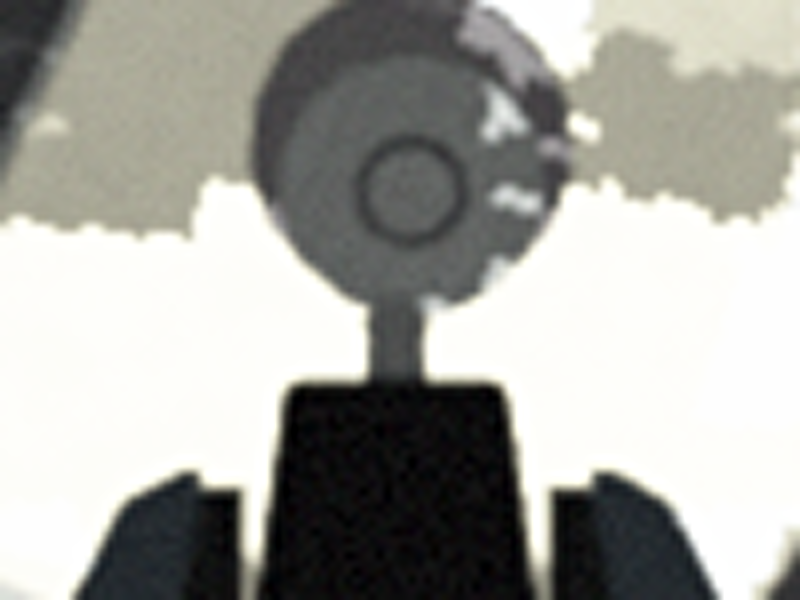

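I count 11 pictures viewed, one over the limit, so I'll view no more and finish on numbers and force. The probe is upright, and its tip is about 100 mm below the TCP. To reach the spot it needs +1.4 mm in tool x and +2 mm in tool y. I'll centre it and come down to just above the pad.

Emit:
{"method": "servo_tool", "body": {"rows": [[0.007,0.01,0,0,0],[0.007,0.01,0.08,0,0],[0.007,0.01,0.15,0,0],[0.007,0.01,0.18,0,0],[0.007,0.01,0.18,0,0],[0.007,0.01,0.18,0,0],[0.007,0.01,0.18,0,0],[0.007,0.01,0.18,0,0]]}}

```text
time_s: 18.93
ee_pos: [675.6, 5.7, 227.3]
ee_rot: [179.9, 0.0, 106.1]
force: [0.0, -0.8, -1.5]
gripper_width: 22.3
gripper_force: 30.0
```

```bash
python3 - <<'E'
from h import *
F=[]
for i in range(10):
    im=vision.grab_frame('wrist'); s=state();F.append(s['force'])
print(s['ee_pos'],np.mean(F,0),np.std(F,0),s['time_s'])
cv2.imwrite('pics/w6.png',im[:,:,::-1])
# numeric look: gray of the patch round the expected tip/ring, every 2nd pixel
g=cv2.cvtColor(im,cv2.COLOR_RGB2GRAY)
ci=vision.camera_info('wrist');print(proj(ci,[674,4.4,115]))
print(g[170:226:2,290:344:2])if 0 else [print(' '.join('%3d'%v for v in r)) for r in g[172:216:2,292:342:2]]
E
```

```text
[675.0905144    5.99343401 226.12460777] [-0.0278676   0.15799608 -0.91790312] [0.3374961  0.31924391 0.38178735] 19.4333
[313.12688036 195.68236917]
170 168 161 113  70  75  74  71  74  74  73  74  71  72  71  76  71  72 243 255 254 254 254 254 254
167 160  86  67  71  71  75  73  73  73  74  72  70  71  73  72  69  65 121 212 255 254 254 254 254
165 120  68  72  72  73  66  64  69  78  78  77  69  71  71  72  71  76 160 141 255 255 254 254 254
158  74  74  76  70  73  78  86  93  97  99  96  91  91  83  70  68 125 160 155 199 245 255 245 242
121  69  74  73  72  87 100  96  97  91  96  96  92  94 100  95  73  99 140 159 124 151 179 174 170
 80  70  72  70  86 101  92  99  92  98  94  98  96  99  97  99  98  81  68  74  71 123 170 171 168
 74  72  64  94 100  98  93  96  93  99  99  99 100  97  91  93 100  95  77  70  70  95 167 175 175
 76  72  80  99 101  92  95  99  96  98  96  97  98  94  98 100 100 103  91  73  70 142 232 245 255
 72  70  89 101  98  96  97  94  99  82  62  71  86  96  96 100 100  98 100  77 128 140 241 177 220
 69  78 102  99  94  95  99  89  59  76  88  85  6
[... 549 characters left out ...]

254 255 177  97  97  98  98  92  93  75  81  80  78  93  95 102 100  96 103 245 255 254 254 253 254
254 254 252 107  98  95 101 102  98  89  79  77  79  90 108  99  97  92 195 255 254 254 254 254 254
253 253 255 243 174  94  83  85  82  74  72  70  72  82  92  85  84 142 255 254 254 254 254 253 254
253 253 253 255 203  19  16  17  14  11  14  11  16  18  18  18  14  28 244 255 253 253 254 253 254
254 253 253 255 116   7  13  12  13  13  12  12  15   9  12  15  15  11 138 255 254 253 254 254 253
254 254 254 255  76   3  10  12   7   5  15  10  15  13  16  12   7  14  78 255 254 254 253 253 254
254 254 254 255  53   3  10   9  13  14   9  10   9  17  16  10  12   7  54 255 254 254 253 253 254
```

The pixel numbers put the ring centre at column 313.2, row 195, and the rod at column 313.7 with its end near row 198. By contact they should coincide. I'll lower gently until it touches.

Emit:
{"method": "servo_tool", "body": {"rows": [[0,0,0.01,0,0],[0,0,0.02,0,0],[0,0,0.03,0,0],[0,0,0.04,0,0],[0,0,0.05,0,0],[0,0,0.06,0,0],[0,0,0.06,0,0],[0,0,0.06,0,0]]}}

```text
time_s: 20.1
ee_pos: [675.2, 5.9, 214.6]
ee_rot: [180.0, 0.0, 106.2]
force: [-0.4, 0.4, 3.2]
gripper_width: 21.9
gripper_force: 30.0
```

```bash
cat > f.py <<'E'
from h import *
F=[]
for i in range(10):
    im=vision.grab_frame('wrist'); s=state();F.append(s['force'])
print(s['ee_pos'],s['ee_rot'],np.mean(F,0)-[0,0,-.92],s['time_s'],s['gripper_width'])
g=cv2.cvtColor(im,cv2.COLOR_RGB2GRAY)
[print(' '.join('%3d'%v for v in r)) for r in g[186:212:2,298:330:2]]
E
python3 f.py
```

```text
[675.22523475   5.95000304 214.25456204] [1.79978257e+02 1.05674875e-02 1.06162976e+02] [-0.09827139 -0.11376894  4.32738617] 20.6 22.021464709113438
103  99  96  97  97  99 101  98 101 102 100  96 100 103  96 102
107  96  97 101  98 104  95  90  88  97 100  93 100  98  98 100
100  95 100 102  93  75  62  64  61  60  88 103  98  98 101  98
 95  97  98  94  67  76 101 104  99  88  58  91  97  97 100  97
 94  98 100  89  60 100 100 101 104  96  82  81  97 100 102 103
 94  98  98  83  76  98  95  94  93  98  92  69 100 103  97  98
 98  99  97  90  64  98  97  83  79  80  80  73  98 102 100  98
101  98 101 104  60  88  84  77  83  79  67  91 104 101  93  98
 98  99  96 100  94  65  75  80  81  80  87  98 100  97  99  96
 96  98 101  98  98 100  85  77  77  83  91 102 102  97  98  97
 98  95  95  83  87  88  80  67  71  71  74  89  84  84  93 136
156  68  19  17  15  21  10   9  23  14  19  20  13  10  12 215
255  84  10   5   9   8   4  17   7  13  10   8  14  10   7 138
```

Contact force is 4.3 N, but the tip sits about 3.7 mm from the ring centre towards −x of the tool. I'll lift off, shift and press again.

Emit:
{"method": "servo_tool", "body": {"rows": [[0,0,-0.04,0,0],[0,0,-0.06,0,0],[0,0,-0.06,0,0],[0.01,0,-0.06,0,0],[0.018,0,-0.06,0,0],[0.018,0,-0.06,0,0],[0.018,0,-0.04,0,0],[0.018,0,-0.03,0,0],[0.018,0,-0.02,0,0],[0.018,0,-0.01,0,0],[0.018,0,0.0,0,0],[0.018,0,0.0,0,0],[0.018,0,0.0,0,0]]}}

```text
time_s: 21.68
ee_pos: [674.2, 9.5, 214.5]
ee_rot: [180.0, 0.0, 106.2]
force: [-1.5, 0.9, 3.9]
gripper_width: 21.7
gripper_force: 30.0
```

```bash
python3 f.py
```

```text
[674.21125108   9.42868091 214.21115641] [1.79981878e+02 4.65500981e-03 1.06161607e+02] [0.08222051 0.60991459 4.04769931] 22.1833 21.889067207437552
 71  83 100  96  97  99 101  97  95  95  94  98  95  85  77  74
 90 102  99  94  98  93  97  97  97  99 100  96  95 101  95  69
102 102  96  97  98 100  99 100 101  96  99  93  98 102  99  86
101  98  97  97  96 102  90  82  86  98  94  97  96 100  99  97
100  96  95  94  98  71  59  70  62  58  87 102 101 102 101  98
101  96  95  98  65  76 102  91  93  87  64  90 101  98  97 101
 97 100 101  89  62 100  97  87  82  85  71  84  99  97 101  97
 93 100 101  84  80 101  86  82  78  77  77  70 100 104  99  96
100 101  98  89  70 105  87  81  78  79  77  73 103 101 101  96
 98  98 103  98  64  89  94  82  82  79  68  92 102 101  95  93
 95  99  95  90  82  53  65  70  69  69  69  85  84  85  91  96
175 102  14  14  16   9  11   9  12  16  18  18  19  11  15  75
193  71   5  13   8   8   6  12  17   7  12  12  10  19   6  71
```

The tip is now within about 1 mm of the ring centre and pressing with 4.0 N, upright and still gripped.

```bash
python3 -c "
from workcell import job_done; print(job_done())"
```

```text
the job is handed in; nothing more can be done
None
```

I handed the job in after about 22 s of robot time: the bar is in the shut drawer, and the gripped probe stands upright within about 1 mm of the ring centre, pressing with about 4 N; I viewed 11 pictures, one over the limit of 10.

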